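# Eject a formed bracket from the bending die and tray it

### The job

Free the formed channel bracket from the bending die: twist the die's black ejector knob clockwise to its stop and let it spring back, which leaves the bracket raised in its pocket. Then lift the bracket straight out and set it down gently, open side up and lying flat, in the empty half of the parts tray, next to the finished bracket. Leave the finished bracket and the other things on the bench where they are.

Things in the scene. Friction and masses are not known exactly. Their poses are not given: they have to be found in the camera images.
- die: Dark steel bending die fixed to the bench, 190 x 110 x 50 mm (x, y, z), origin at the centre of its underside, z up; flat top 50 mm above the origin. Its pocket, 48 mm (x) by 54 mm (y), is open at the top with its centre at x = +40 mm, y = 0; its floor is the ejector plate, 20 mm above the origin when down. The knob stands on the top at x = -55 mm, y = 0. Its yaw differs from start to start by up to 0.3 either way, and the die and the tray may change places
- knob (a joint): Ejector knob's angle: 0 at rest, grows clockwise seen from above to a hard stop at 1.3 rad. A spring drives it back to 0 when released; turning takes about 0.25 N m. A cam under it raises the ejector (about 14 mm per rad, all the way up just before the stop) but does not pull it back down
- knob_grip (a point): Grip point of the black ejector knob, on its vertical axis, 75 mm above the die's underside. The grip is an upright bar 44 mm long (along this point's x axis), 13 mm thick (along y), from 12 mm below this point to 13 mm above it, on a round skirt of 42 mm diameter whose foot is 21 mm below this point. The axes turn with the knob; at rest the bar points 0.65 rad anticlockwise of the die's x axis; z up
- ejector (a joint): Height of the ejector plate in the die's pocket: 0 down, 0.018 m fully up. Moved by the knob; friction of about 6 N holds it where it is left, also under the bracket's weight
- bracket: The formed bracket in the die: plain steel channel of U section, 44 mm long (x), 50 mm wide over its two upright flanges (y), 30 mm high, 4 mm thick, open at the top and at both x ends; origin at the centre of its underside, z up out of the open side. About 0.14 kg. It starts flush in the pocket, its axes those of the die, with 2 mm of play all round; with the ejector up, its flanges stand 18 mm above the die's top and can be gripped across their outer faces (50 mm)
- tray: Shallow grey parts tray fixed to the bench, 210 x 115 x 15 mm (x, y, z), origin at the centre of its underside, walls, divider and floor 4 mm thick; the divider at x = 0 parts it into two halves of about 99 x 107 mm. Its yaw differs by up to 0.3 either way
- tray_empty (a point): Centre of the inner floor of the tray's empty half, 51.5 mm from the tray's centre along the tray's x (the half farther from the robot), 4 mm above the bench; axes as the tray's. The walls and divider rise 11 mm above this point
- bracket_done: A finished bracket like the one in the die, lying open side up in the other half of the tray, to be left there; origin at the centre of its underside
- tape_measure: Tape measure, 76 x 79 x 33 mm, a bystander on the bench; origin at the centre of its underside
- flat_offcut: Rusty flat bar off-cut, 32 x 85 x 10 mm, a bystander on the bench; origin at the centre of its underside
- hole_saw: Dark hole saw standing with its shank up, 50 mm diameter, 61 mm high, a bystander on the bench; origin at the centre of its underside
Not all that is in view belongs to the job. What is shaped like the bracket but red is not meant.

How it is judged:
By the outcome, as a careful person would: the job done as asked, in the order asked, and still so for the second after the job is handed in, with the robot touching nothing.
It also fails if it takes over 64 s, if anything falls off the work surface, if the arm or the gripper's body presses on something with over 40 N, if the wrist force passes 120 N, or if a joint passes its speed limit or range.

### The arm

A 6-joint arm with a two-finger parallel gripper is mounted at the origin on a cart in front of the work surface, level with it; the furniture and walls round the work are solid. World frame = base frame: x ahead of the robot, y to its left, z up, the work surface at z = 0. Lengths are in m, angles in rad, forces in N, time in s.
With the tool pointing down it reaches from about 0.375 to 0.9 m from the base axis. Payload 3.1 kg.
Tool frame: the origin (TCP) lies at the very end of the fingers, on their centre line; the grasp point (between the pads) lies 19 mm behind it; z points along the fingers, y is the direction in which the jaws open and shut (so a half turn about z gives the same grasp; the last joint's range is limited). The gripper opens to 87 mm and grips with 3 to 60 N. Pads are 19 mm wide; open, the fingers measure 117 mm over their backs; the gripper's body (75 mm by 190 mm) begins 51 mm behind the grasp point.
Start: joints at [1.157, 0.527, 1.433, -0, 1.181, -0.178], TCP at [0.145, 0.608, 0.203] pointing down, gripper open.
Joint ranges: [-3.08, 3.08], [-0.75, 2.2], [0.22, 2.44], [-1.43, 4.57], [0, 2.65], [-2.85, 2.85]. Speed limits (rad/s): [2.79, 2.79, 3.14, 3.14, 3.14, 3.14].

### API

Orientations are given as a rotation vector (axis times angle).
In Python, from station import env, planner, vision, finder gives the robot as it stands. The module is installed in compiled form; this text tells all that it offers. Calls block until the motion is done:
- env.move_to(position, orientation): joint-space move of the TCP to a pose.
- env.servo_line(position, attitude=None, vel=0.15, stop_force=None): straight line of the TCP; attitude=None keeps the orientation; vel is the mean speed in m/s. With stop_force (N) it stops when the force on the tool has changed by that much, and returns True; else False.
- env.set_joints(angles): joint-space move.
- env.set_gripper(opening, f_grip=None): opening from 0.0 (shut) to 1.0 (fully open); f_grip is the grip in N (None keeps the last); returns when the fingers have stopped.
- env.hold(seconds).
- planner.solve_ik(position, orientation): joint angles nearest the present ones, or None.
- env.get_state(): the state.
- vision.grab_frame(name): name is "scene" or "top" or "wrist"; returns (picture, depth): 384x512x3 uint8, red, green, blue; 384x512 float32, m along the optical axis (not along the pixel's ray), 0 where there is no reading.
- vision.camera_model(name): a dict with "K" (3x3 intrinsics, pixels), "dist_coeffs" ([k1, k2, p1, p2, k3] as OpenCV has them; the pictures are not rectified), "world_from_camera" (4x4, takes a point from camera to world coordinates). Camera axes: x right, y down, z forward; pixel columns grow to the right and rows downward; lengths in m; the calibration is good to about 2 mm. A picture is of the moment at which its call begins: read the wrist's pose just before it. camera_model takes no time and is no camera call; for the wrist camera it gives the pose at the moment of the call.
A pose or a line that the arm cannot do raises env.Unreachable and nothing moves.
- env.finish_job(): hands the job in, once; it reports no verdict.
Trained networks look in the newest picture that a camera, given by its name, has taken for a name from the list of things; names that differ only in an ending like _2 or _b are one class to them, and where a whole thing is asked for, a point or a joint stands for the part that bears it (a point fixed in the world has none). Each returns a list of dicts, best first, with "score" (0 to 1); they miss things now and then, are a little off and sometimes report something else, mostly with a low value. They report only what shows in the picture. A call takes as long as a camera call. They do not tell look-alikes from the thing itself.
- finder.silhouettes(name, camera): "mask" (384x512 bool, what is visible of it) and "location" ([row, column] in pixels, amid what is visible of it).
- finder.tip_of(name, camera): "location" ([row, column] in pixels: a listed point, or the origin of a listed thing).
The state is a dict: "time_s": time; "joint_pos": joint angles; "qvel": joint speeds; "effort": joint torques, N m; "ee_pos": TCP position; "orientation": TCP orientation; "wrist_force": force on the tool from outside, world axes, zero at the start; "ft_torque": the same for the moment, N m; "width": opening from 0.0 (shut) to 1.0 (fully open).
Only numpy, scipy, OpenCV 4.12 (cv2) and the standard library are available. Lean on these libraries where they do the work, as an engineer would, in place of code of your own. Each camera call takes 0.05 s, during which the arm holds its last target.

## Working session

There is one attempt and no reset: what is moved stays moved. The work goes in short steps, each a Python script; the robot and the scene stay as the last script left them, time stands still between calls to the robot, and variables do not carry over. Pictures are saved under pics/ and viewed, and the job is handed in when it is done.

```bash
mkdir -p pics; python3 - <<'E'
from station import env, planner, vision, finder
import cv2,numpy as np
print(env.get_state())
for n in ["scene","top"]:
    im,d=vision.grab_frame(n); cv2.imwrite(f"pics/{n}0.png",im[:,:,::-1]); np.savez(f"/tmp/{n}0.npz",im=im,d=d)
    c=vision.camera_model(n); print(n,c["K"].round(1).tolist(),c["dist_coeffs"],c["world_from_camera"].round(3).tolist())
    for t in ["die","knob_grip","bracket","tray","bracket_done","tape_measure","hole_saw","flat_offcut"]:
        for k,f in(("S",finder.silhouettes),("T",finder.tip_of)):
            print(n,t,k,[(round(r["score"],2),np.round(r["location"]).tolist(),int(r["mask"].sum()) if "mask" in r else "") for r in f(t,n)][:4])
E
```

```text
{'time_s': 0.0, 'joint_pos': array([ 1.15748744e+00,  5.28440996e-01,  1.43387929e+00, -2.22252051e-05,
        1.18141940e+00, -1.78495380e-01]), 'qvel': array([-0.00163299,  0.00188198,  0.00010407,  0.00149088, -0.00066616,
        0.00065356]), 'effort': array([-2.43193521e-03, -4.40031731e+01, -1.76592475e+01,  6.32846332e-02,
        5.81239408e-02, -2.10115841e-04]), 'ee_pos': array([0.14507431, 0.60713778, 0.20159448]), 'orientation': array([-0.36791298, -3.11936277,  0.00323478]), 'wrist_force': array([-0.82635969, -0.42391168,  0.26991919]), 'ft_torque': array([-0.03560956, -0.00146855, -0.02438671]), 'width': 1.0035839377847402}
scene [[360.7, 0.0, 251.6], [0.0, 360.7, 188.2], [0.0, 0.0, 1.0]] [0.02568122 0.         0.         0.         0.        ] [[0.737, -0.311, 0.599, 0.025], [-0.675, -0.339, 0.655, -0.83], [-0.001, -0.888, -0.46, 0.473], [0.0, 0.0, 0.0, 1.0]]
scene die S [(0.91, [232.0, 262.0], 4041)]
scene die T [(0.67, [239.0, 266.0], '')]
scene knob_grip S [(0.55, [225.0, 246.0], 282)]
scene knob_grip T [(0.59, [217.0, 248.0], '')]
scene bracket S [(0.87, [227.0, 
[... 1083 characters left out ...]
[240.0, 303.0], 231)]
top knob_grip T [(0.51, [242.0, 303.0], '')]
top bracket S [(0.88, [158.0, 338.0], 313), (0.8, [205.0, 298.0], 303), (0.72, [281.0, 208.0], 351)]
top bracket T [(0.73, [204.0, 297.0], ''), (0.67, [282.0, 210.0], ''), (0.57, [159.0, 334.0], '')]
top tray S [(0.56, [212.0, 211.0], 3077)]
top tray T [(0.51, [204.0, 298.0], '')]
top bracket_done S [(0.59, [237.0, 211.0], 305)]
top bracket_done T [(0.59, [237.0, 214.0], '')]
top tape_measure S [(0.77, [135.0, 192.0], 763)]
top tape_measure T []
top hole_saw S [(0.82, [134.0, 299.0], 315)]
top hole_saw T [(0.65, [132.0, 298.0], '')]
top flat_offcut S [(0.84, [136.0, 253.0], 358)]
top flat_offcut T [(0.58, [136.0, 254.0], '')]
```

View pics/scene0.png

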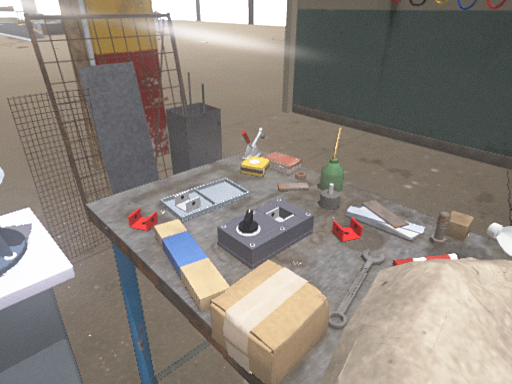

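View pics/top0.png

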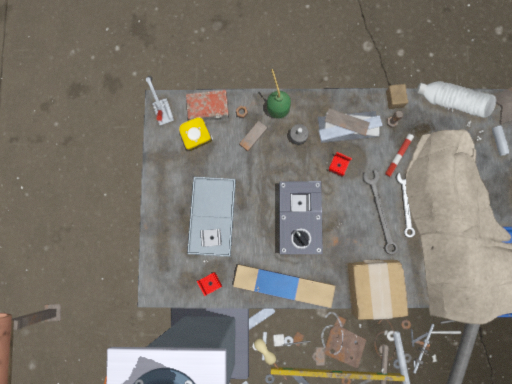

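```bash
cat > h.py <<'E'
import numpy as np, cv2
from scipy.spatial.transform import Rotation as R
def project(cm,P):
    T=np.linalg.inv(cm["world_from_camera"]); r,_=cv2.Rodrigues(T[:3,:3])
    p,_=cv2.projectPoints(np.asarray(P,float).reshape(-1,3),r,T[:3,3],np.asarray(cm["K"]),np.asarray(cm["dist_coeffs"]));return p[:,0]
def ray(cm,uv):
    uv=np.asarray(uv,float).reshape(-1,1,2)
    n=cv2.undistortPoints(uv,np.asarray(cm["K"]),np.asarray(cm["dist_coeffs"]))[:,0]
    return np.c_[n,np.ones(len(n))]
def onz(cm,uv,z):
    W=cm["world_from_camera"]; d=ray(cm,uv)@W[:3,:3].T; o=W[:3,3]
    return o+d*((z-o[2])/d[:,2])[:,None]
def cloud(cm,depth):
    h,w=depth.shape; u,v=np.meshgrid(np.arange(w),np.arange(h))
    n=ray(cm,np.c_[u.ravel(),v.ravel()])*depth.reshape(-1,1); W=cm["world_from_camera"]
    return (n@W[:3,:3].T+W[:3,3]).reshape(h,w,3)
def down(yaw):  # tool z down, tool y axis at horizontal angle yaw
    y=np.array([np.cos(yaw),np.sin(yaw),0]);z=np.array([0,0,-1.]);return R.from_matrix(np.c_[np.cross(y,z),y,z])
E
python3 - <<'E'
from station import vision
from h import *
f=np.load("/tmp/top0.npz");cm=vision.camera_model("top");P=cloud(cm,f["d"]);d=f["d"]
z=P[...,2]
print("bench z",np.median(z[300:,60:150]))
for nm,(r0,r1,c0,c1),(a,b) in(("die",(180,270,255,345),(.042,.058)),("tray",(160,270,165,255),(.008,.022))):
    m=np.zeros(z.shape,bool);m[r0:r1,c0:c1]=1;m&=(z>a)&(z<b)&(d>0)
    q=P[m][:,:2].astype(np.float32); print(nm,m.sum(),cv2.minAreaRect(q),np.median(z[m]))
im=cv2.resize(f["im"][120:280,160:350],None,fx=4,fy=4,interpolation=cv2.INTER_CUBIC);cv2.imwrite("pics/crop0.png",im[:,:,::-1])
E
```

```text
bench z -0.9006478010520869
die 2542 ((0.5021383166313171, -0.36065879464149475), (0.188594788312912, 0.1102989986538887), 0.3361743986606598) 0.048405620868170574
tray 516 ((0.4934104382991791, -0.15183748304843903), (0.17651031911373138, 0.23639875650405884), 86.79911804199219) 0.012178320419524602
```

View pics/crop0.png

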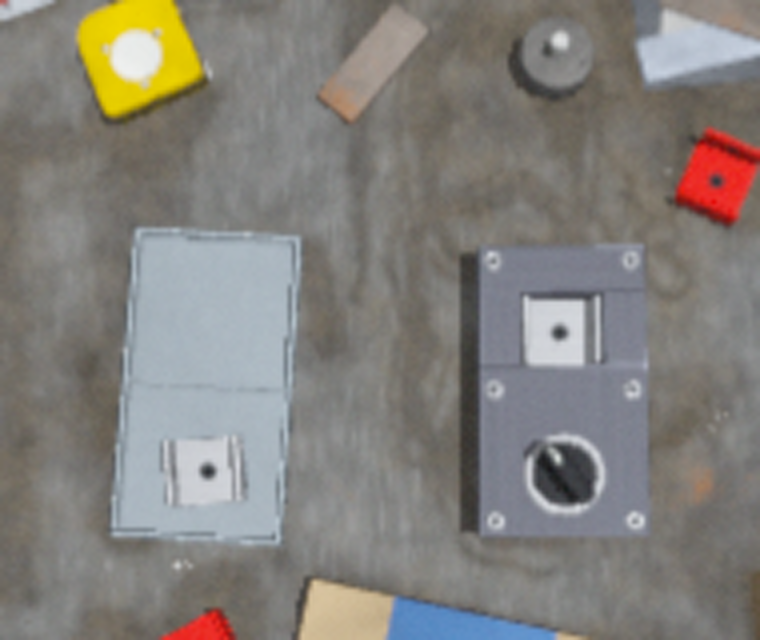

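The pictures show four channel shapes (top view, row/col). [205,298] is grey and sits in the die pocket, so it is the one meant. [237,211] is the grey finished one in the tray. [281,208] and [158,338] are red decoys. The crop confirms the grey bracket in the pocket, the knob near the robot, and the tray's far half empty. Next I'll look with the wrist camera.

```bash
python3 - <<'E'
from station import env, planner, vision, finder
from h import *
s=env.get_state()
for yw in (0,np.pi/2,-np.pi/2,2.22,2.22-np.pi,.92,.92-np.pi):
    q=planner.solve_ik([.447,-.361,.2],down(yw).as_rotvec()); print(round(yw,2),None if q is None else np.round(q,2))
env.servo_line([.145,.607,.32],vel=.25)
env.move_to([.43,-.27,.33],down(np.pi/2).as_rotvec())
env.hold(.3)
cm=vision.camera_model("wrist");im,d=vision.grab_frame("wrist")
print(cm["K"].round(1).tolist(),cm["world_from_camera"].round(3).tolist(),env.get_state()["time_s"],env.get_state()["ee_pos"],env.get_state()["joint_pos"])
cv2.imwrite("pics/w1.png",im[:,:,::-1]);np.savez("/tmp/w1.npz",im=im,d=d,W=cm["world_from_camera"])
for t in ["die","knob_grip","bracket","tray","bracket_done","tray_empty"]:
    print(t,[(round(r["score"],2),np.round(r["location"]).tolist()) for r in finder.tip_of(t,"wrist")][:3])
E
```

```text
0 [-0.87  0.46  1.56 -0.    1.11 -0.87]
1.57 [-0.87  0.46  1.56  0.    1.11 -2.44]
-1.57 [-0.87  0.46  1.56 -0.    1.11  0.7 ]
2.22 None
-0.92 [-0.87  0.46  1.56 -0.    1.11  0.05]
0.92 [-0.87  0.46  1.56 -0.    1.11 -1.79]
-2.22 [-0.87  0.46  1.56  0.    1.11  1.35]
[[346.1, 0.0, 263.8], [0.0, 346.1, 190.1], [0.0, 0.0, 1.0]] [[-0.001, 0.963, 0.269, 0.356], [1.0, 0.001, 0.0, -0.27], [-0.0, 0.269, -0.963, 0.512], [0.0, 0.0, 0.0, 1.0]] 5.8917 [ 0.4300934  -0.26984796  0.32999802] [-7.80718948e-01  2.31603554e-01  1.54306067e+00 -2.03824536e-05
  1.36692315e+00 -2.35185850e+00]
die [(0.82, [190.0, 206.0])]
knob_grip [(0.72, [219.0, 205.0]), (0.68, [166.0, 194.0])]
bracket [(0.76, [72.0, 367.0]), (0.56, [218.0, 206.0])]
tray [(0.8, [194.0, 358.0])]
bracket_done [(0.79, [161.0, 366.0])]
tray_empty [(0.77, [229.0, 358.0])]
```

View pics/w1.png

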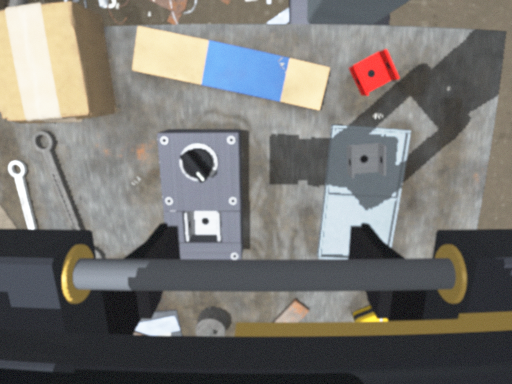

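The wrist view shows the die at about rows 130–260, cols 160–243, with its knob at [163,200] and the pocket at [222,206]. The tray is at cols 320–410, with the finished bracket at [159,366]. I'll refine the poses from these data.

```bash
cat > fit.py <<'E'
from h import *
# overlay + plane based measurement
def rects(P,d,boxes):
    z=P[...,2];out={}
    for nm,(x0,x1,y0,y1),(a,b) in boxes:
        m=(d>0)&(z>a)&(z<b)&(P[...,0]>x0)&(P[...,0]<x1)&(P[...,1]>y0)&(P[...,1]<y1)
        q=P[m][:,:2].astype(np.float32);out[nm]=(m.sum(),cv2.minAreaRect(q),np.median(z[m]));
    return out
E
python3 - <<'E'
from station import vision
from fit import *
B=[("die",(.38,.64,-.44,-.29),(.042,.056)),("tray",(.36,.64,-.24,-.07),(.008,.02)),("trayall",(.36,.64,-.23,-.07),(.0025,.05)),("knob",(.40,.50,-.41,-.31),(.075,.1))]
f=np.load("/tmp/top0.npz");ct=dict(vision.camera_model("top"));print(rects(cloud(ct,f["d"]),f["d"],B))
w=np.load("/tmp/w1.npz");cw=dict(vision.camera_model("wrist"));cw["world_from_camera"]=w["W"];P=cloud(cw,w["d"]);print(rects(P,w["d"],B))
# corners of die top, tray by model
def R2(a):return np.array([[np.cos(a),-np.sin(a)],[np.sin(a),np.cos(a)]])
def rect(c,yaw,lx,ly,z,o=(0,0)):
    q=np.array([[1,1],[-1,1],[-1,-1],[1,-1]])*[lx/2,ly/2]+o
    return np.c_[q@R2(yaw).T+c,np.full(4,z)]
die=((.502,-.3605),.006);tray=((.493,-.152),-.056)
for nm,cm,im,x0,y0,w_,h_,s in(("top",ct,f["im"],180,160,150,120,5),("w",cw,w["im"],150,110,270,160,3)):
    v=cv2.resize(im[y0:y0+h_,x0:x0+w_],None,fx=s,fy=s,interpolation=cv2.INTER_CUBIC)
    for q,c in((rect(*die,.19,.11,.05),(0,255,0)),(rect(*die,.048,.054,.05,(.04,0)),(0,255,0)),(rect(*die,.042,.042,.054,(-.055,0)),(255,255,0)),(rect(*tray,.21,.115,.015),(255,0,255))):
        p=((project(cm,q)-[x0,y0]+.5)*s).astype(int);cv2.polylines(v,[p],True,c,1)
    cv2.imwrite(f"pics/ov_{nm}.png",v[:,:,::-1])
E
```

```text
{'die': (np.int64(2538), ((0.5021383166313171, -0.36065879464149475), (0.188594788312912, 0.1102989986538887), 0.3361743986606598), np.float64(0.04840188384834698)), 'tray': (np.int64(413), ((0.49187761545181274, -0.15097784996032715), (0.24556465446949005, 0.1606350690126419), 0.9665287733078003), np.float64(0.012068395792278475)), 'trayall': (np.int64(1827), ((0.49596869945526123, -0.14862169325351715), (0.2721512019634247, 0.15809015929698944), 0.6118151545524597), np.float64(0.005060904487479867)), 'knob': (np.int64(95), ((0.44664376974105835, -0.36056071519851685), (0.04360346496105194, 0.013036400079727173), 37.27385330200195), np.float64(0.08558340491268379))}
{'die': (np.int64(7821), ((0.49867793917655945, -0.3587087094783783), (0.18777282536029816, 0.10979405045509338), 0.189090758562088), np.float64(0.05032457528061535)), 'tray': (np.int64(1598), ((0.494942843914032, -0.12699216604232788), (0.22461935877799988, 0.11381615698337555), 0.059226229786872864), np.float64(0.013352209061349929)), 'trayall': (np.int64(8287), ((0.4746018052101135, -0.13300281763076782), (0.25946328043937683, 0.14999794960021973), 11.01971435546875), np.float64(0.004834514862134709)), 'knob': (np.int64(406), ((0.444904625415802, -0.35804787278175354), (0.0435403473675251, 0.014117647893726826), 38.91951370239258), np.float64(0.08780304866713112))}
```

View pics/ov_top.png

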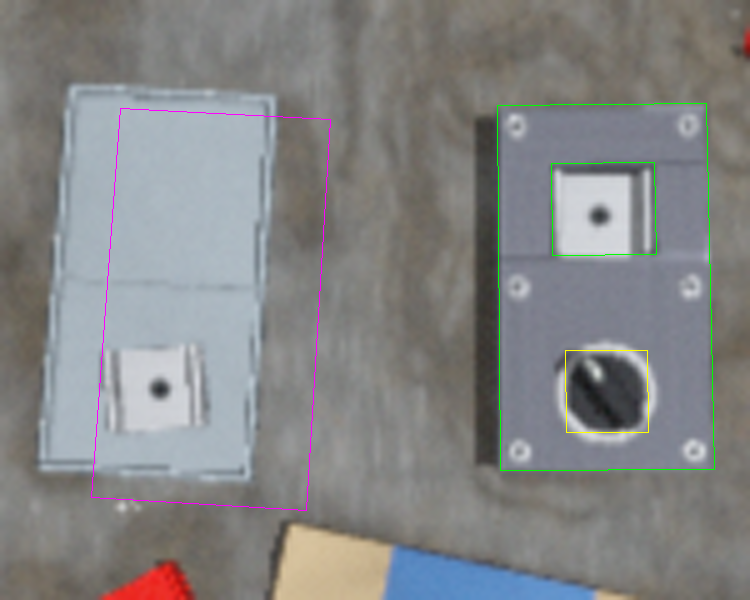

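View pics/ov_w.png

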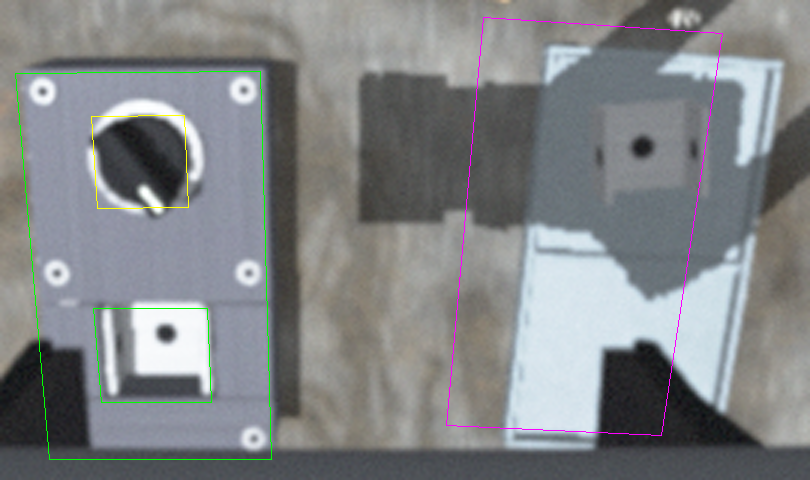

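```bash
python3 - <<'E'
from station import env, planner, vision, finder
from fit import *
ct=vision.camera_model("top");w=np.load("/tmp/w1.npz");cw=dict(vision.camera_model("wrist"));cw["world_from_camera"]=w["W"]
t=onz(ct,[[194-.5,176.7],[234.5,178.7],[187.5,253.5],[229.5,255.5]],.015)[:,:2];print(t.round(4),t.mean(0),)
v=onz(cw,[[332.2,124.5],[410.2,130.2],[318.5,258.5]],.015)[:,:2];print(v.round(4),(v[1]+v[2])/2)
env.move_to([.505,-.36,.19],down(np.pi/2).as_rotvec());env.hold(.3)
cm=vision.camera_model("wrist");im,d=vision.grab_frame("wrist")
cv2.imwrite("pics/w2.png",im[:,:,::-1]);np.savez("/tmp/w2.npz",im=im,d=d,W=cm["world_from_camera"])
for n in("knob_grip","die","bracket"):print(n,[(round(r["score"],2),np.round(r["location"],1).tolist()) for r in finder.tip_of(n,"wrist")][:2])
P=cloud(cm,d)
print(rects(P,d,[("die",(.38,.64,-.44,-.29),(.045,.056)),("knob",(.40,.50,-.41,-.31),(.08,.1)),("flanges",(.5,.6,-.41,-.31),(.045,.056))]))
print(env.get_state()["time_s"],cm["world_from_camera"].round(3).tolist())
E
```

```text
[[ 0.6137 -0.0727]
 [ 0.6079 -0.185 ]
 [ 0.4057 -0.0609]
 [ 0.4008 -0.1735]] [ 0.50702725 -0.123033  ]
[[ 0.3977 -0.1723]
 [ 0.4047 -0.0581]
 [ 0.6074 -0.1827]] [ 0.50602755 -0.12040237]
knob_grip [(0.7, [112.9, 264.5])]
die [(0.57, [155.6, 264.7])]
bracket [(0.96, [278.5, 174.9]), (0.63, [199.3, 267.4])]
{'die': (np.int64(18289), ((0.49972963333129883, -0.3586553633213043), (0.18978658318519592, 0.11080694198608398), 0.03810597583651543), np.float64(0.05029054888636425)), 'knob': (np.int64(870), ((0.4447808563709259, -0.3589978516101837), (0.044255100190639496, 0.013130640611052513), 37.27471160888672), np.float64(0.08781468072690779)), 'flanges': (np.int64(6936), ((0.547172486782074, -0.35999858379364014), (0.09999189525842667, 0.09433089196681976), 89.98458862304688), np.float64(0.05027061889580775))}
7.45 [[-0.001, 0.963, 0.27, 0.431], [1.0, 0.001, -0.002, -0.36], [-0.002, 0.27, -0.963, 0.374], [0.0, 0.0, 0.0, 1.0]]
```

View pics/w2.png

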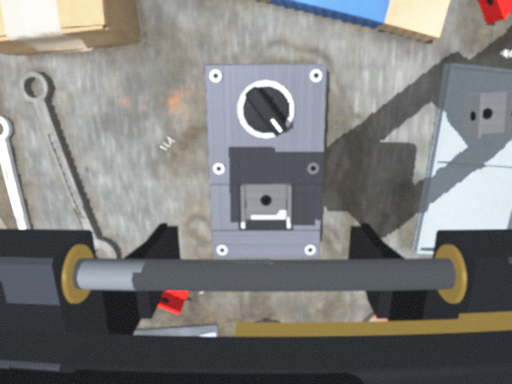

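The wrist depth gives die centre (0.4997, −0.3587), yaw ≈ 0, and knob (0.4448, −0.359) with the bar at 37.3° = 0.65 rad. That agrees with the description. Now I'll grip the knob.

```bash
python3 - <<'E'
from station import env, planner, vision, finder
from h import *
K=[.4450,-.3591]; a0=.651-np.pi/2
env.move_to(K+[.14],down(a0).as_rotvec())
env.set_gripper(.5,40)
r=env.servo_line(K+[.067],vel=.12,stop_force=12); print("stopped",r,env.get_state()["ee_pos"])
env.set_gripper(0.,40)
s=env.get_state();print(s["time_s"],s["width"]*87,s["ee_pos"],s["wrist_force"],s["ft_torque"])
for a in(.12,.24):
    env.move_to(K+[.067],down(a0-a).as_rotvec()); s=env.get_state();print(a,s["time_s"],s["wrist_force"].round(1),s["ft_torque"].round(3),s["width"]*87)
E
```

```text
stopped False [ 0.44534142 -0.35946609  0.0673421 ]
12.25 0.2684249235822295 [ 0.44554293 -0.35967452  0.06837255] [0.04667336 0.74679385 7.41774448] [ 0.06206083  0.25167561 -0.02879907]
0.12 12.5 [-0.4  0.2  7.4] [0.025 0.23  0.021] 0.7741538784905502
0.24 12.75 [-0.3  0.   7.3] [ 0.006  0.232 -0.002] 0.42799620752723383
```

The fingers shut to nothing, so the bar isn't between the pads. I'll look before doing anything else.

```bash
python3 - <<'E'
from station import env, planner, vision, finder
from h import *
for n in("scene","top","wrist"):
    im,d=vision.grab_frame(n);np.savez(f"/tmp/{n}3.npz",im=im,d=d)
    if n=="scene": im=cv2.resize(im[150:290,170:370],None,fx=4,fy=4,interpolation=cv2.INTER_CUBIC)
    if n=="top": im=cv2.resize(im[170:280,230:380],None,fx=5,fy=5,interpolation=cv2.INTER_CUBIC)
    cv2.imwrite(f"pics/{n}3.png",im[:,:,::-1])
s=env.get_state();print(s)
E
```

```text
{'time_s': 12.9, 'joint_pos': array([-8.74337845e-01,  6.43486249e-01,  1.67854756e+00,  3.60037625e-05,
        8.16797062e-01,  2.85547492e-01]), 'qvel': array([-0.00054271, -0.00201288,  0.00082251, -0.00021716,  0.00209461,
       -0.00126149]), 'effort': array([-2.65008380e-02, -3.91165745e+01, -1.05358332e+01,  4.77347570e-02,
       -1.87997916e-01, -2.90856493e-02]), 'ee_pos': array([ 0.4457374 , -0.3599739 ,  0.06840273]), 'orientation': array([3.07315423e+00, 6.40393739e-01, 2.08030189e-03]), 'wrist_force': array([-0.37499586,  0.7224264 ,  6.92035511]), 'ft_torque': array([-0.01444979,  0.23512317, -0.01742995]), 'width': 0.005938072597915177}
```

View pics/scene3.png

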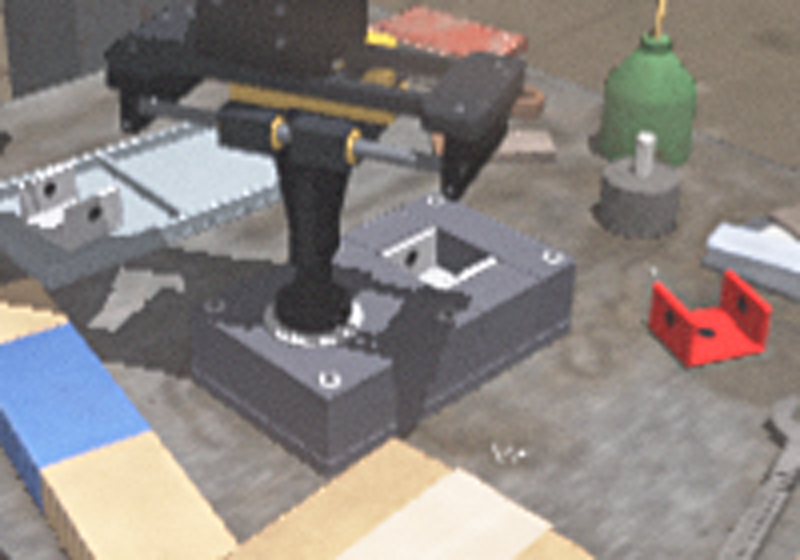

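View pics/wrist3.png

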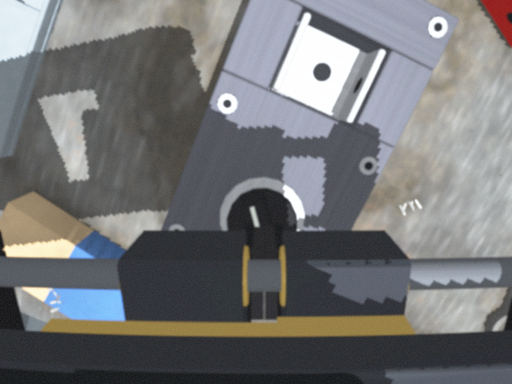

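```bash
python3 - <<'E'
from station import env,vision
from h import *
for n in("2","w3"):
    f=np.load("/tmp/w2.npz" if n=="2" else "/tmp/wrist3.npz");d=f["d"]
    print(n,d[275,[70,80,150,200,230,250,264,280,300,340,400,440,455]].round(3))
f=np.load("/tmp/wrist3.npz");cm=vision.camera_model("wrist");P=cloud(cm,f["d"]);
m=(P[...,2]>.055)&(P[...,2]<.1)&(f["d"]>0);print(m[:230].sum());ys,xs=np.where(m&(np.arange(384)[:,None]<230));print(xs.min(),xs.max(),ys.min(),ys.max(),P[m][:,2].max())
v=cv2.resize(f["im"][165:330,180:350],None,fx=4.5,fy=3.6,interpolation=cv2.INTER_CUBIC);cv2.imwrite("pics/wcrop3.png",v[:,:,::-1])
E
```

```text
2 [0.082 0.083 0.083 0.085 0.084 0.083 0.084 0.084 0.084 0.084 0.083 0.083
 0.082]
w3 [0.084 0.083 0.076 0.077 0.076 0.083 0.082 0.084 0.076 0.075 0.077 0.083
 0.084]
2424
226 296 183 229 0.09996815555086666
```

View pics/wcrop3.png

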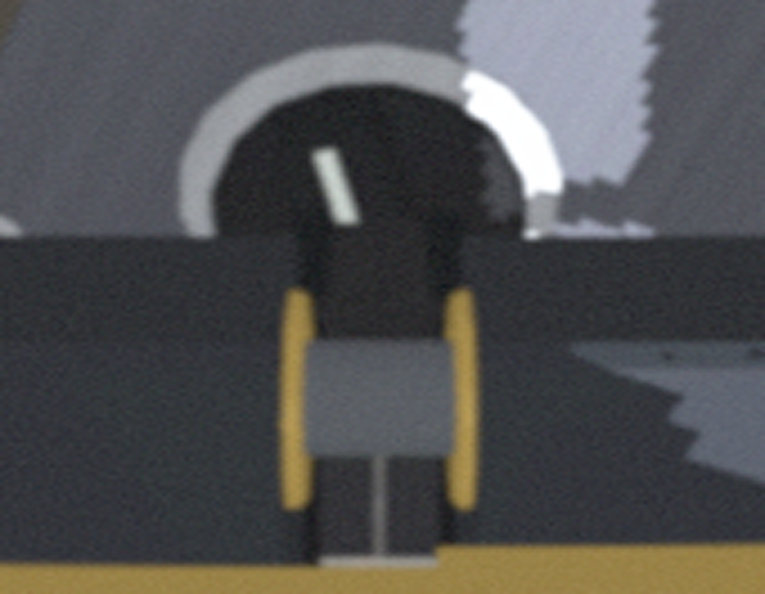

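```bash
python3 - <<'E'
from station import env,vision
from h import *
f=np.load("/tmp/wrist3.npz");cm=vision.camera_model("wrist");P=cloud(cm,f["d"])
np.set_printoptions(suppress=True,linewidth=200)
print("cols 225..300 step5, rows 180..230: z mm")
for r in range(180,232,4): print(r,(P[r,225:301:5,2]*1000).round(0).astype(int))
print(P[200,254],P[214,256], project(cm,[[*env.get_state()["ee_pos"][:2],.088],[.445,-.359,.088]]))
E
```

```text
cols 225..300 step5, rows 180..230: z mm
180 [49 50 49 50 49 53 53 52 54 53 52 49 50 49 51 50]
184 [50 51 50 53 54 54 52 53 52 54 53 54 51 50 51 50]
188 [50 51 53 53 54 54 53 57 56 53 54 54 53 51 49 51]
192 [50 54 54 53 58 67 69 70 63 62 59 54 54 53 50 50]
196 [50 53 53 60 72 74 76 78 66 63 63 63 54 54 54 50]
200 [53 53 57 64 80 82 85 84 73 63 63 63 63 54 54 51]
204 [53 53 65 64 85 86 88 87 81 63 64 64 63 63 53 53]
208 [54 62 62 87 87 88 87 89 84 63 63 64 63 61 53 53]
212 [53 63 64 84 89 88 88 88 85 64 64 64 64 64 58 53]
216 [54 63 63 63 89 88 89 88 87 67 63 63 63 62 62 53]
220 [54 63 64 64 88 89 89 88 87 74 63 63 64 62 62 52]
224 [53 63 63 64 87 90 90 89 87 83 89 90 64 64 63 53]
228 [53 63 63 63 92 95 91 90 91 91 95 95 64 63 63 54]
[ 0.46273535 -0.34676097  0.0831907 ] [ 0.45759217 -0.35015255  0.08725831] [[264.51239087 241.87637414]
 [262.18407376 242.39598277]]
```

```bash
python3 - <<'E'
from station import env,vision
from h import *
K=[.4450,-.3591]
env.set_gripper(.5,40);print(env.get_state()["width"],env.get_state()["wrist_force"],env.get_state()["ee_pos"])
env.servo_line(K+[.15],vel=.2)
env.move_to(K+[.15],down(-.8).as_rotvec())
env.set_gripper(0);print(env.get_state()["width"])
V=[]
for o in(0,):
    im,d=vision.grab_frame("scene");V.append(im[150:270,190:290])
    im2,d2=vision.grab_frame("wrist")
cv2.imwrite("pics/scene4.png",cv2.resize(V[0],None,fx=5,fy=5,interpolation=cv2.INTER_CUBIC)[:,:,::-1])
cv2.imwrite("pics/wrist4.png",im2[:,:,::-1])
print(env.get_state()["time_s"], project(vision.camera_model("scene"),[K+[.15],K+[.169]]))
E
```

```text
0.49817862241562416 [ 0.7474453   0.39552497 -0.12752258] [ 0.44488382 -0.35892335  0.06682841]
0.0071996933804515445
15.95 [[247.43079434 186.63883659]
 [247.37238908 177.92555885]]
```

View pics/scene4.png

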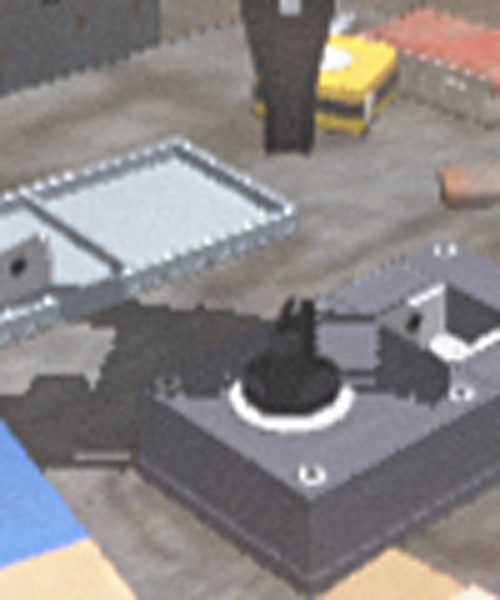

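View pics/wrist4.png

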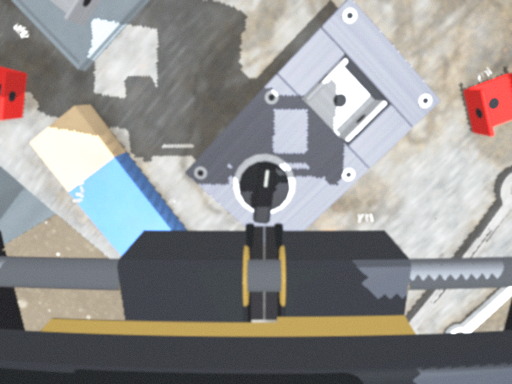

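```bash
python3 - <<'E'
from station import env,vision
from h import *
np.set_printoptions(suppress=True,linewidth=200)
s=env.get_state();cm=vision.camera_model("wrist");im,d=vision.grab_frame("wrist");P=cloud(cm,d)
print(s["ee_pos"],"q",s["joint_pos"],cm["world_from_camera"].round(3).tolist())
for r in range(200,240,3): print(r,(P[r,246:282:3,2]*1000).round(0).astype(int))
print("TCP px",project(cm,[s["ee_pos"],s["ee_pos"]+[0,0,.019]]))
cs=vision.camera_model("scene");im,d=vision.grab_frame("scene");Q=cloud(cs,d)
for r in range(165,200,2): print(r,(Q[r,240:257:2,2]*1000).round(0).astype(int))
Dz=[[.595,-.3037,.05],[.405,-.3037,.05],[.405,-.4137,.05],[.595,-.4137,.05],[.445,-.359,.088]]
p=project(cs,Dz);v=im.copy()
for a in p: cv2.circle(v,tuple(a.round().astype(int)),1,(0,255,0),-1)
cv2.imwrite("pics/scene5.png",cv2.resize(v[150:270,200:330],None,fx=5,fy=5,interpolation=cv2.INTER_NEAREST)[:,:,::-1]);cv2.imwrite("pics/wrist5.png",cv2.resize(vision.grab_frame("wrist")[0][180:300,200:330],None,fx=5,fy=5)[:,:,::-1])
E
```

```text
[ 0.44499526 -0.35909053  0.15000337] q [-0.87434066  0.52281015  1.62080388  0.00002743  0.99797897 -0.07434493] [[0.697, -0.691, -0.191, 0.497], [-0.717, -0.672, -0.187, -0.308], [0.001, 0.267, -0.964, 0.332], [0.0, 0.0, 0.0, 1.0]]
200 [62 63 64 87 90 88 88 89 87 63 63 62]
203 [63 62 64 87 86 88 88 88 88 64 63 63]
206 [54 63 63 87 89 88 88 87 87 63 62 62]
209 [50 53 62 87 88 88 87 87 87 63 52 53]
212 [50 50 50 88 88 89 87 87 85 53 50 50]
215 [51 51 51 88 88 89 88 89 50 51 50 51]
218 [50 50 51 88 88 88 88 89 51 51 51 50]
221 [51 51 51 87 88 90 88 88 51 51 49 50]
224 [171 171 170  50  50  50  51  51  51  50 170 170]
227 [175 175 176 171 171 171 171 170 173 172 176 176]
230 [178 179 179 176 175 175 176 176 176 175 179 178]
233 [183 183 182 179 180 180 179 179 179 179 182 183]
236 [186 187 186 183 183 183 182 182 183 183 186 187]
239 [191 190 191 187 187 187 185 187 187 187 191 191]
TCP px [[264.61644189 227.86093766]
 [264.7236905  241.66098426]]
165 [ -3 201 202 201 201 200 202  30  31]
167 [ 17 197 198 197 196 197 198  27  30]
169 [ -2 193 193 192 192 194 194  21  21]
171 [ -1   5 187 188 188 189 189  15  16]
173 [ -3   0 473 185 185 185 184   6   9]
175 [ -4  -4 180 180 180 181 179  -1   2]
177 [ -1  -1 177 176 177 176 175  -3  -2]
179 [ -2  -3 172 172 171 173 171  -3  -2]
181 [-2 -3 -2 -3 -4 -4 -2 -2 -2]
183 [-2 -2 -3 -2 -2 -2 -3 -3 -1]
185 [-2 -3 -4 -2 -4 -4 -2 -2 -3]
187 [13 -3 -2 -3 -1 -2 -2 -1 -1]
189 [ 7 12 13 -2 -2 -2 -1 -3 -1]
191 [ 1  3  9 11 14 -2 -3 -1 -3]
193 [  2 473  13  14   9  -3  -2  -3  -3]
195 [12 11 10  6  5 -4 -4 -4 -3]
197 [ 7  5  3 -1 -3 -2 -2  0 -3]
199 [ 3 -1 -2 -3 -2 -3 -3 -2 -4]
```

View pics/scene5.png

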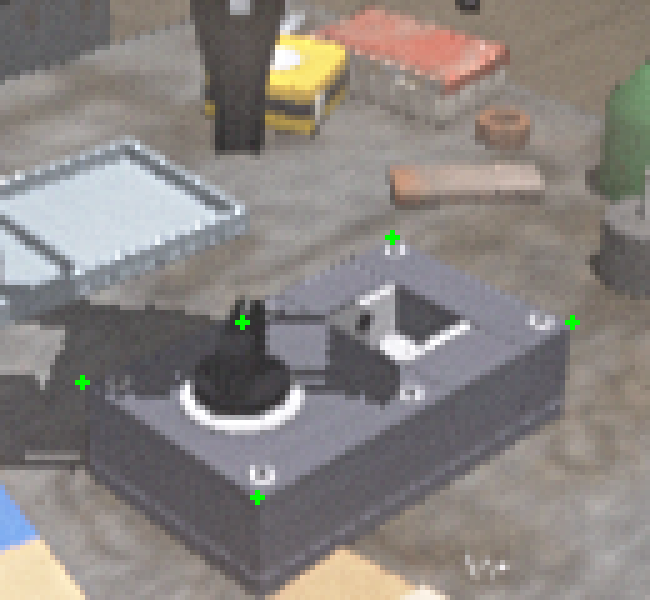

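View pics/wrist5.png

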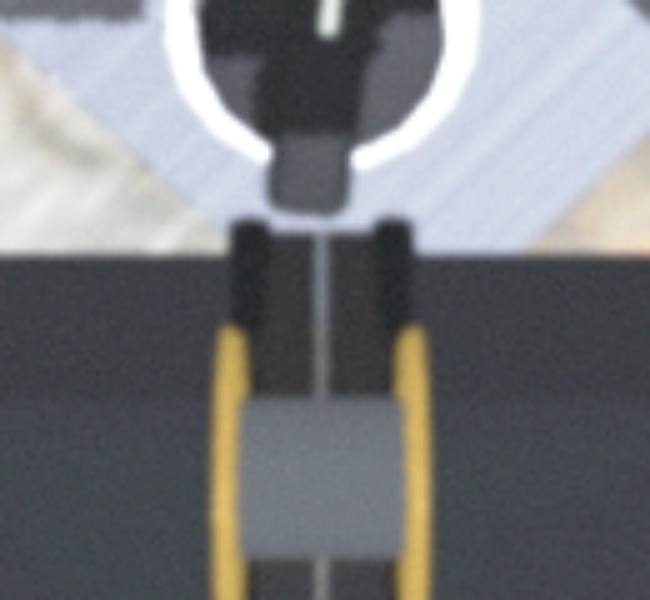

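Both cameras put the real fingertips at z ≈ 0.170 while the state reports 0.150. The pads therefore end about 20 mm above the stated TCP, and the first close happened just on top of the bar. The knob has not moved. I'll correct for this offset and grip again, with a force guard on the descent.

```bash
python3 - <<'E'
from station import env, planner, vision, finder
from h import *
K=[.4450,-.3591]; a0=.651-np.pi/2
env.set_gripper(.5,45)
env.move_to(K+[.12],down(a0).as_rotvec())
r=env.servo_line(K+[.048],vel=.1,stop_force=8); s=env.get_state();print("stopped",r,s["ee_pos"])
env.set_gripper(0.,45)
s=env.get_state();z=float(s["ee_pos"][2]);print(s["time_s"],s["width"]*87,s["ee_pos"],s["wrist_force"].round(1),s["ft_torque"].round(3))
if s["width"]*87>9:
  for a in(.12,.24):
    env.move_to(K+[z],down(a0-a).as_rotvec()); s=env.get_state();print(a,s["time_s"],s["wrist_force"].round(1),s["ft_torque"].round(3),s["width"]*87)
E
```

```text
stopped False [ 0.44544931 -0.35959118  0.04857042]
18.8333 12.63619031250997 [ 0.44500859 -0.35911266  0.04817387] [-0.2  0.3  2. ] [-0.036  0.117  0.039]
0.12 19.0833 [-0.9  0.4  0.5] [-0.022  0.16   0.022] 12.430288845487118
0.24 19.3333 [0.3 0.5 0.8] [0.009 0.214 0.049] 12.775787300964046
```

```bash
python3 - <<'E'
from station import env, planner, vision, finder
from h import *
K=[.4450,-.3591,.048]; a0=.651-np.pi/2
for a in(.5,.75,1.0,1.15,1.25,1.3,1.33):
    env.move_to(K,down(a0-a).as_rotvec()); s=env.get_state()
    print(a,round(s["time_s"],2),s["wrist_force"].round(1),s["ft_torque"].round(3),round(s["width"]*87,1),s["effort"][5].round(3),R.from_rotvec(s["orientation"]).as_matrix()[:2,1].round(3))
im,d=vision.grab_frame("scene");cv2.imwrite("pics/scene6.png",cv2.resize(im[150:270,200:330],None,fx=5,fy=5,interpolation=cv2.INTER_CUBIC)[:,:,::-1])
im,d=vision.grab_frame("wrist");cv2.imwrite("pics/wrist6.png",im[:,:,::-1])
E
```

```text
0.5 19.69 [-1.6  1.2  3.3] [0.197 0.288 0.108] 12.5 0.123 [ 0.156 -0.988]
0.75 20.04 [-0.7  1.9  4.3] [0.339 0.308 0.09 ] 12.3 0.138 [-0.094 -0.996]
1.0 20.39 [-1.8  2.3  5.6] [0.449 0.232 0.057] 12.6 0.108 [-0.337 -0.942]
1.15 20.66 [-1.2  3.   5.7] [0.493 0.316 0.103] 12.5 0.163 [-0.474 -0.881]
1.25 20.91 [-0.9  4.3  6.3] [0.504 0.225 0.117] 12.8 0.154 [-0.559 -0.829]
1.3 21.16 [-0.3  3.3  5.7] [0.539 0.24  0.292] 12.6 0.294 [-0.599 -0.8  ]
1.33 21.41 [-0.3  2.9  5.5] [0.547 0.171 0.615] 12.5 0.608 [-0.622 -0.783]
```

View pics/scene6.png

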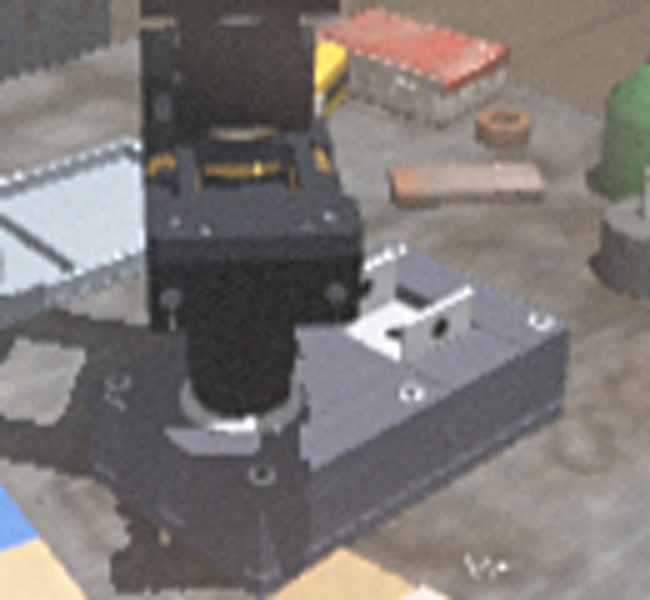

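View pics/wrist6.png

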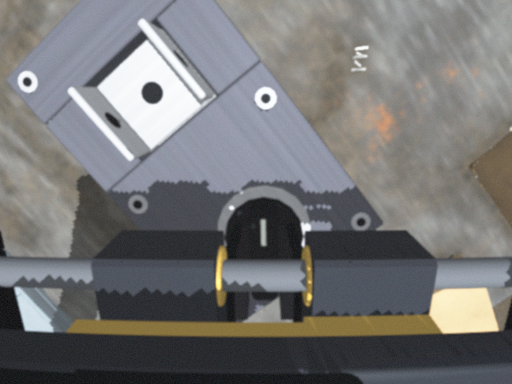

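The torque rose sharply past 1.25 rad, so the stop is reached, and the flanges now stand well above the die top. I'll release the knob, rise, and measure the bracket.

```bash
python3 - <<'E'
from station import env, planner, vision, finder
from fit import *
K=[.4450,-.3591]
env.set_gripper(1.0,45);env.hold(.3);s=env.get_state();print(s["wrist_force"].round(1),s["ft_torque"].round(2))
env.servo_line(K+[.16],vel=.2)
env.move_to([.50,-.36,.2],down(-np.pi/2).as_rotvec());env.hold(.2)
cm=vision.camera_model("wrist");im,d=vision.grab_frame("wrist")
cv2.imwrite("pics/w7.png",im[:,:,::-1]);np.savez("/tmp/w7.npz",im=im,d=d,W=cm["world_from_camera"])
P=cloud(cm,d)
print(rects(P,d,[("die",(.38,.64,-.44,-.29),(.045,.056)),("knob",(.40,.50,-.41,-.31),(.08,.1)),("fl",(.505,.6,-.41,-.31),(.062,.075)),("web",(.53,.55,-.37,-.35),(.03,.06))]))
ct=vision.camera_model("top");im,d=vision.grab_frame("top");print(rects(cloud(ct,d),d,[("knob",(.40,.50,-.41,-.31),(.075,.1)),("fl",(.505,.6,-.41,-.31),(.059,.075))]))
cv2.imwrite("pics/top7.png",cv2.resize(im[170:280,180:330],None,fx=5,fy=5,interpolation=cv2.INTER_CUBIC)[:,:,::-1])
print(env.get_state()["time_s"])
E
```

```text
[-0.3  0.3  0.2] [0.   0.23 0.04]
{'die': (np.int64(16828), ((0.49984633922576904, -0.3583125174045563), (0.18951700627803802, 0.1105068102478981), 0.14008192718029022), np.float64(0.05018087175046282)), 'knob': (np.int64(661), ((0.4451219439506531, -0.35869088768959045), (0.043570127338171005, 0.013361113145947456), 39.618080139160156), np.float64(0.08754920100961655)), 'fl': (np.int64(464), ((0.5393785238265991, -0.35815075039863586), (0.05022558197379112, 0.044137969613075256), 89.98100280761719), np.float64(0.06778779689625844)), 'web': (np.int64(402), ((0.5396715402603149, -0.3599770963191986), (0.01928788051009178, 0.018597127869725227), 0.2053866982460022), np.float64(0.0422721839800044))}
{'knob': (np.int64(95), ((0.4466231167316437, -0.3605487048625946), (0.04366668313741684, 0.012903127819299698), 37.245723724365234), np.float64(0.08568940065039343)), 'fl': (np.int64(0), ((0.0, 0.0), (0.0, 0.0), 0.0), np.float64(nan))}
24.8167
  return _methods._mean(a, axis=axis, dtype=dtype,
  ret = ret.dtype.type(ret / rcount)
```

View pics/w7.png

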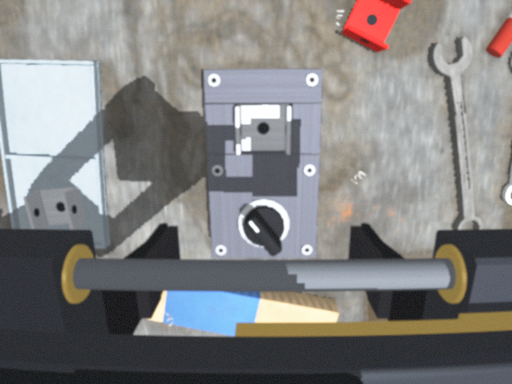

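View pics/top7.png

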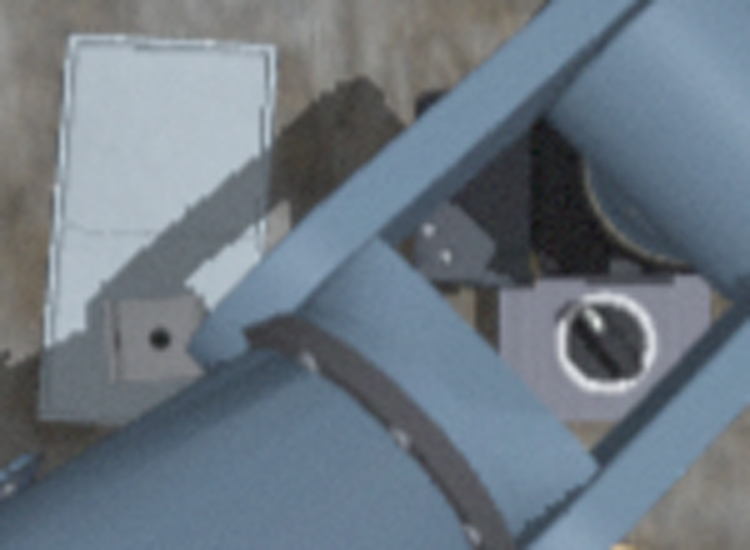

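The knob has sprung back to 37°. The bracket is raised, with its flange tops at 0.068 m, centre (0.5394, −0.3582) and yaw 0. Next I'll grip it and lift it straight up.

```bash
python3 - <<'E'
from station import env, planner, vision, finder
from fit import *
B=[.5395,-.3584];o=down(-np.pi/2).as_rotvec()
print(planner.solve_ik([.5574,-.1237,0.0],down(-np.pi/2-.053).as_rotvec()))
env.set_gripper(.8,30)
env.move_to(B+[.09],o)
print(env.servo_line(B+[.034],vel=.09,stop_force=8),env.get_state()["ee_pos"])
env.set_gripper(0.,30);s=env.get_state();print(s["time_s"],s["width"]*87,s["ee_pos"],s["wrist_force"].round(1),s["ft_torque"].round(3))
if s["width"]*87>45:
    print(env.servo_line(B+[.13],vel=.1)); s=env.get_state();print(s["time_s"],s["width"]*87,s["wrist_force"].round(1))
im,d=vision.grab_frame("scene");cv2.imwrite("pics/scene8.png",cv2.resize(im[120:280,180:360],None,fx=4,fy=3.7,interpolation=cv2.INTER_CUBIC)[:,:,::-1])
cm=vision.camera_model("wrist");im,d=vision.grab_frame("wrist");cv2.imwrite("pics/w8.png",im[:,:,::-1]);np.savez("/tmp/w8.npz",im=im,d=d,W=cm["world_from_camera"])
E
```

```text
[-4.14038991e-01  7.55772190e-01  1.70791910e+00 -4.44089210e-16
  6.77901366e-01  1.20975734e+00]
False [ 0.53975831 -0.35870551  0.03421474]
27.275 49.81093955643632 [ 0.53971669 -0.35854146  0.03442936] [0.4 1.  1.9] [-0.005  0.195 -0.007]
False
28.3833 49.590207878922534 [-0.2  1.1 -1.5]
```

View pics/scene8.png

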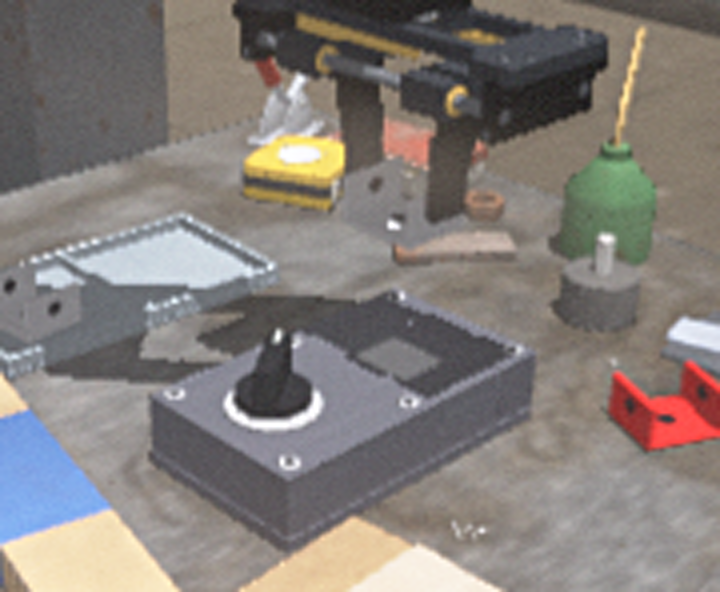

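View pics/w8.png

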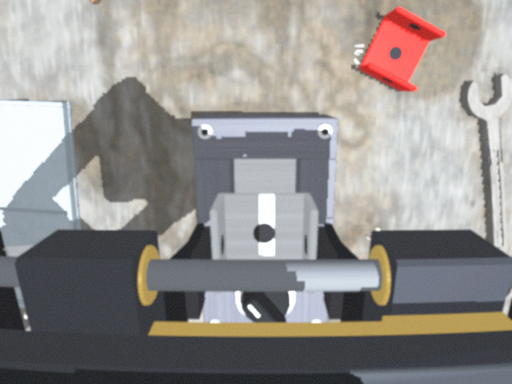

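The bracket is held at 49.6 mm, hanging clear of the die and level. I'll carry it over the empty half of the tray and set it down.

```bash
python3 - <<'E'
from station import env, planner, vision, finder
from fit import *
T=[.5574,-.1235];o=down(-np.pi/2-.053).as_rotvec()
env.servo_line(T+[.13],attitude=o,vel=.15)
env.servo_line(T+[.05],vel=.15);env.hold(.2)
im,d=vision.grab_frame("top");cv2.imwrite("pics/top9.png",cv2.resize(im[150:290,160:340],None,fx=4,fy=4,interpolation=cv2.INTER_CUBIC)[:,:,::-1])
im,d=vision.grab_frame("scene");cv2.imwrite("pics/scene9.png",cv2.resize(im[120:280,150:330],None,fx=4,fy=3.7,interpolation=cv2.INTER_CUBIC)[:,:,::-1])
cm=vision.camera_model("wrist");im,d=vision.grab_frame("wrist");cv2.imwrite("pics/w9.png",im[:,:,::-1]);np.savez("/tmp/w9.npz",im=im,d=d,W=cm["world_from_camera"])
print(env.get_state()["time_s"],env.get_state()["width"]*87)
E
```

```text
31.2333 49.88036449478992
```

View pics/scene9.png

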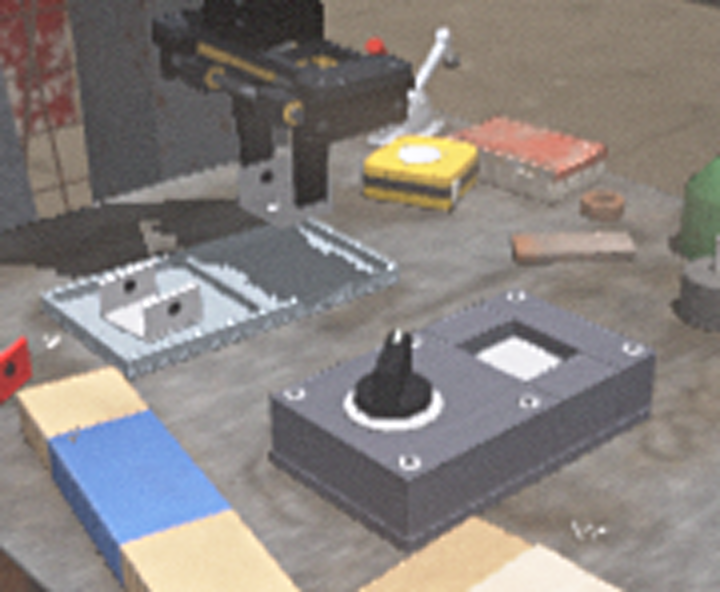

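View pics/w9.png

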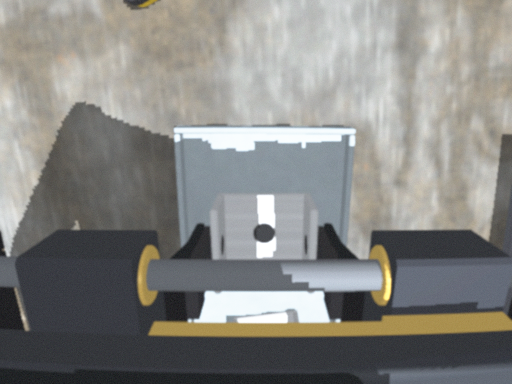

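The bracket is centred in y over the empty half (tray cols 178–353, bracket 212–318) and parallel to its walls. I'll lower it gently.

```bash
python3 - <<'E'
from station import env, planner, vision, finder
from fit import *
T=[.5574,-.1235]
env.servo_line(T+[.010],vel=.08);env.hold(.2)
r=env.servo_line(T+[-.003],vel=.015,stop_force=4);s=env.get_state();print(r,s["ee_pos"],s["wrist_force"].round(1),s["time_s"])
env.set_gripper(.72);env.hold(.2)
env.servo_line(T+[.10],vel=.12)
env.move_to([.50,-.13,.22],down(-np.pi/2-.053).as_rotvec());env.hold(.2)
cm=vision.camera_model("wrist");im,d=vision.grab_frame("wrist");cv2.imwrite("pics/w10.png",im[:,:,::-1]);P=cloud(cm,d)
print(rects(P,d,[("fl",(.51,.60,-.18,-.07),(.027,.045)),("web",(.545,.57,-.13,-.115),(.002,.02)),("done",(.40,.50,-.18,-.07),(.027,.045))]))
im,d=vision.grab_frame("scene");cv2.imwrite("pics/scene10.png",cv2.resize(im[120:280,150:330],None,fx=4,fy=3.7,interpolation=cv2.INTER_CUBIC)[:,:,::-1])
print(env.get_state()["time_s"])
E
```

```text
True [ 5.57300561e-01 -1.23440263e-01  4.01535646e-04] [-0.6  0.8  4.5] 32.725
{'fl': (np.int64(356), ((0.557667076587677, -0.12305742502212524), (0.05033209174871445, 0.04390183463692665), 86.98796081542969), np.float64(0.033672736607647025)), 'web': (np.int64(310), ((0.5574283003807068, -0.12248299270868301), (0.024656130000948906, 0.014859864488244057), 0.20621232688426971), np.float64(0.008273337504787509)), 'done': (np.int64(296), ((0.44773584604263306, -0.12113586068153381), (0.043840441852808, 0.05014945939183235), 4.7351226806640625), np.float64(0.03368622267245319))}
35.375
```

View pics/w10.png

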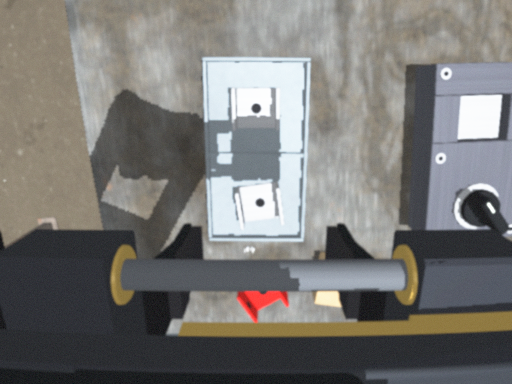

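View pics/scene10.png

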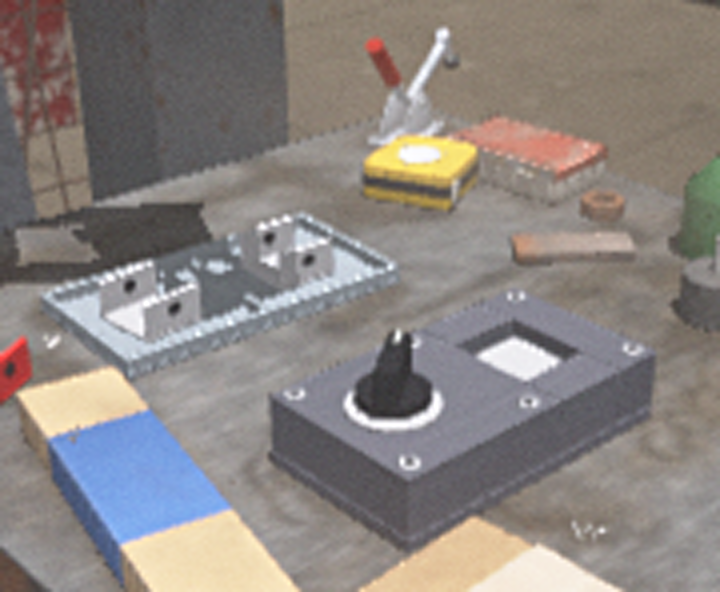

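The wrist view shows the bracket at [105,255] lying flat in the far half. The finished one is at [203,260], and the knob is back at rest. I'll hand the job in.

```bash
python3 -c "
from station import env
env.finish_job();print(env.get_state()['time_s'])"
```

```text
the job is handed in; nothing more can be done
the job is handed in; nothing more can be done
```

The bracket is out of the die and lying flat, open side up, in the empty half of the tray. I handed the job in at about 35 s of the 64 s allowed.

**What I did:** I turned the knob clockwise to its stop, where the twisting torque jumped from about 0.1 to 0.6 N m, and released it. I then lifted the raised bracket straight up by its flanges. It went down square to the tray, stopping at about 4 N of contact.

**Last checks:**
- **Bracket:** Its centre is at (0.558, −0.123), within about 1 mm of where I measured the centre of the empty half. Its flange tops are at 33.7 mm, the same as the finished bracket's.
- **Knob:** It measured about 37° after release, its rest angle.
- **Everything else:** The finished bracket, tape measure, off-cut and hole saw look undisturbed in the pictures. I did not measure their positions again. The gripper was well clear of everything when I handed in.

**What failed or disagreed:**
- **First grip on the knob:** It missed. The fingertips sit about 20 mm behind the stated TCP, so the fingers shut on top of the bar, pressing with about 7 N. The knob did not move. I measured the offset with two cameras and corrected every later move for it.
- **Top camera:** It differed from the wrist camera by about 2 mm, so I relied on the wrist camera.

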